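Hold the off-centre attenuator level over its swivel cradle

ROBOT

A 6-joint arm with a two-finger parallel gripper is mounted at the origin on the work surface. World frame = base frame: x ahead of the robot, y to its left, z up, the work surface at z = 0. Lengths are in m, angles in degrees, forces in N, time in s.
With the tool pointing down it reaches from about 0.25 to 0.725 m from the base axis. Payload 9.7 kg.
Tool frame: the origin (TCP) lies midway between the tips of the shut fingers; the grasp point (between the pads) lies 19 mm behind it; z points along the fingers, y is the direction in which the jaws open and shut (so a half turn about z gives the same grasp; the last joint's range is limited). The gripper opens to 85 mm and grips with 20 to 120 N. Pads are 22 mm wide; open, the fingers measure 114 mm over their backs; the gripper's body (76 mm by 85 mm) begins 54 mm behind the grasp point. The pads swing forward as they close: fully open they stand 13 mm farther back than shut.
Start: joints at [72.594, 4.979, 10.078, 95.1, 0, 90], TCP at [0.165, 0.525, 0.231] pointing down, gripper open.
Joint ranges: [-179.16, 179.16], [-48.56, 103.87], [-65.8, 70.77], [-126.05, 130.52], [-82.76, 87.17], [-180, 180]. Speed limits (degrees/s): [127.2, 127.2, 147.25, 180, 180, 180].

INTERFACE

Orientations are given as [roll, pitch, yaw] about the fixed x, y, z axes, in that order (R = Rz(yaw) Ry(pitch) Rx(roll)).
In Python, from workcell import bot, camera, recognise gives the robot as it stands. The module is installed in compiled form; this text tells all that it offers.
- The arm moves only by the tool apply_moves, never from a script. Its argument "targets" is one flat list of numbers, 7 for each row, row after row: the shift along the world's x, y, z in units of 30 mm (1.0 is 30 mm), then the turn, a rotation vector about the world's x, y, z in units of 6 degrees (1.0 is 6 degrees), then the opening, from 0 (shut) to 1 (fully open). A call has 1 to 5 rows; each row is the pose to reach, as a shift and turn from the pose commanded when the call began; what a row does not reach only later rows make up. A row lasts 1/10 s, in which the tool goes at most 50 mm and 8.59 degrees, less where a joint would pass 70% of its speed; a pose out of reach is approached as far as the arm can. A call with a gripper value outside its range is refused whole. The fingers move at their own pace and stop on an object; "newtons" is the grip in N (left out, the last holds). Time passes only in rows, so rows that repeat a pose let the fingers close. It gives the time, the measured TCP pose, the force and the opening at its end, in the units of the state.
- bot.get_obs(): the state, without advancing time (a new reading comes with each control period).
- camera(name): name is "scene" or "top" or "wrist"; returns a dict with "img" (420x560x3 uint8, red, green, blue), "intrinsics" (3x3 intrinsics, pixels), "origin" and "rotation" of the camera in the world. Camera axes: x right, y up, looking along -z (the intrinsics and any distortion apply to the point x, -y, -z); pixel columns grow to the right and rows downward; lengths in m; the calibration is good to about 2 mm. The wrist camera is an equidistant fisheye: a pixel r from the principal point sees the ray r / f radians off the axis. A picture is of the moment at which its call begins. There is no depth.
- bot.job_done(): hands the job in, once; it reports no verdict.
Trained networks look in the newest picture that a camera, given by its name, has taken for a name from the list of things; names that differ only in an ending like _2 or _b are one class to them, and where a whole thing is asked for, a point or a joint stands for the part that bears it (a point fixed in the world has none). Each returns a list of dicts, best first, with "conf" (0 to 1); they miss things now and then, are a little off and sometimes report something else, mostly with a low value. They report only what shows in the picture. A call takes as long as a camera call. They do not tell look-alikes from the thing itself.
- recognise(query, camera): "box" ([left, top, right, bottom] in pixels, round what is visible of it).
The state is a dict: "time": time; "q": joint angles; "qd": joint speeds; "joint_efforts": joint torques, N m; "ee_pos": TCP position; "tcp_rot": TCP orientation; "wrist_force": force on the tool from outside, world axes, zero at the start; "torque": the same for the moment, N m; "opening": finger opening in m.
Only numpy, scipy, OpenCV 4.12 (cv2) and the standard library are available. Lean on these libraries where they do the work, as an engineer would, in place of code of your own. Each camera call takes 0.05 s, during which the arm holds its last target.

TASK

Turn the blue swivel cradle until its yellow pointer faces the red mark on the stand and let go of it. Then pick up the attenuator assembly by its balance point (the yellow band on the steel neck) and hold it level about 7 cm above the cradle, balance point over the swivel and lying along the cradle with the finned block at the pointer end, just as it would be lowered in. Finish while still holding it there in the air, steady and clear of the cradle, without ever tipping it over and leaving the other things on the bench alone.

Things in the scene. Friction and masses are not known exactly. Their poses are not given: they have to be found in the camera images.
- attenuator: Loose rigid attenuator, 0.5-0.8 kg, 270 mm long, lying flat. Origin on its underside below the balance point; x along it to the heavy end, z up. Dark finned block 64x48x48 mm at x 26 to 90 mm; steel neck (see balance) at x -40 to 26; dark tube 16 mm thick with a 24 mm ring to x -120; white box 60x30x30 to x -180, on a foot. Centreline 24 mm above the underside.
- balance (a point): Balance point (centre of mass) of the attenuator, on its centreline in the middle of the 20 mm yellow band round the neck, 26 mm from the finned block and 24 mm above the underside; axes as the attenuator's. The neck is flat-sided, 24 mm wide, 28 mm high (10 to 38 mm above the underside); grip it across y; 40 N is safe and holds.
- finned_end (a point): Centre of the finned block, 58 mm along the assembly's x from the balance point.
- stand: Fixed round grey base 240 mm across and 14 mm thick with a swivel column in its middle. Origin: centre of the underside; its x axis points to the red mark.
- stand_mark (a point): Middle of the red mark (22 x 16 mm) on top of the base, 107 mm from the swivel axis.
- cradle (a joint): Angle (rad) of the blue cradle about the vertical swivel axis, relative to the stand: 0 when its yellow pointer faces the red mark, positive anticlockwise from above; limits -1.5 to 1.5. It starts turned anticlockwise from the mark by 0.5 to 1.25. It has light friction (about 0.12 N m) and stays where it is left.
- cradle_pad (a point): Point on the swivel axis at the height of the cradle's block rest, 90 mm above the bench. Axes are the cradle's: x along it to the yellow pointer (tip at x = 100 mm), z up. The rest for the finned block, 60 x 64 mm, spans x = 28 to 88 mm (side lips from x = 44 mm, 10 mm high); a fork for the tube at x = -90 mm rises 26 mm above this point.
- cradle_grip (a point): Point on the swivel axis, 68 mm above the bench, mid-way along the cradle's straight blue spine; axes as the cradle's. Here the spine is 20 mm wide (across cradle y), 40 to 84 mm above the bench, on a swivel disc 68 mm across; free on both sides and above, to be pinched from above.
- adapter: Bystander, to be left alone: brass coaxial adapter standing upright, 22 mm across, 36 mm tall; origin under its centre.
- terminator: Bystander, to be left alone: small steel cylindrical terminator standing upright, 24 mm across, 34 mm tall; origin under its centre.
- screwdriver: Bystander, to be left alone: screwdriver lying near the far side of the clear area.
- wrench: Bystander, to be left alone: steel wrench lying near the far side of the clear area.
- cap_jar: Bystander, to be left alone: jar with a red lid, 60 mm across, 75 mm tall; origin under its centre.
- meter: Bystander, to be left alone: orange hand-held meter lying flat, 150 x 78 x 34 mm; origin under its centre.
Mind the look-alikes: they are no part of the job. Leave any purple look-alike of the stand alone.

How it is judged (in metres and radians):
On the way, in this order (a step that is already met when the one before it is completed fails the run):
1. the cradle's pointer faces the red mark, the cradle is let go of and at rest, the attenuator still lying on the bench (value of joint cradle between -0.1 and 0.1 rad and velocity of joint cradle between -0.05 and 0.05 rad/s and contact force between the fingers and stand below 0.1 N and height (world z) of attenuator below 0.01 m), for 0.2 s.
2. the attenuator is lifted off the bench level by its balance point (height (world z) of attenuator above 0.03 m and contact force between attenuator and the fingers above 2 N and angle between attenuator's own z axis and vertical below 0.1 rad and x of the grasp point in the frame of attenuator between -0.018 and 0.018 m and contact force between attenuator and stand below 0.1 N), for 0.2 s.
At the end, for the whole second after the job is handed in: Fingers hold it within 18 mm of the balance point, level within 0.1 rad, still, touching no stand; underside 35-105 mm above the rest, balance point within 20 mm of the swivel axis, length within 0.14 rad of the cradle's, finned block at the pointer end; pointer within 0.1 rad of the mark (value of joint cradle between -0.1 and 0.1 rad and contact force between attenuator and the fingers above 2 N and angle between attenuator's own z axis and vertical below 0.1 rad and x of the grasp point in the frame of attenuator between -0.018 and 0.018 m and contact force between attenuator and stand below 0.1 N and horizontal distance between attenuator and cradle_pad below 0.02 m and z of attenuator in the frame of cradle_pad between 0.035 and 0.105 m and angle between the x axis of attenuator and the x axis of cradle_pad, either way round below 0.14 rad and x of finned_end in the frame of cradle_pad above 0.03 m and linear speed of attenuator below 0.03 m/s and angular speed of attenuator below 0.15 rad/s); the arm keeps its last pose, push and grip.
It fails at once if a bystander moved more than 20 mm (distance of any of adapter, terminator, screwdriver, wrench, cap_jar, meter from where it was at the start of the episode above 0.02 m).
It fails at once if the attenuator tipped more than 0.35 rad (angle between attenuator's own z axis and vertical above 0.35 rad).
It also fails if it takes over 61 s, if anything falls off the work surface, if the arm or the gripper's body presses on something with over 40 N, if the wrist force passes 120 N, or if a joint passes its speed limit or range.

## Working session

There is one attempt and no reset: what is moved stays moved. The work goes in short steps, Python scripts to look and compute and a tool call to move; the robot and the scene stay as the last step left them, time stands still between calls to the robot, and variables do not carry over. Pictures are saved under pics/ and viewed, and the job is handed in when it is done.

Besides the shell and the picture viewer there is one more tool, called after ">>>" by a JSON object that holds its "fn" and its "kwargs", one argument or row to a line. apply_moves: Moves the arm, as the interface text tells. Its arguments: {"type":"object","properties":{"targets":{"type":"array"},"newtons":{"type":"number"}},"required":["targets"]}

```bash
mkdir -p pics; cat > h.py <<'E'
import numpy as np, cv2, json
from workcell import bot, camera, recognise
def snap(n,fn):
    c=camera(n); cv2.imwrite('pics/'+fn,c['img'][:,:,::-1]); 
    np.savez('pics/'+fn+'.npz',**c); return c
def ray(c,u,v):
    K=np.array(c['intrinsics']);
    d=np.array([(u-K[0,2])/K[0,0],(v-K[1,2])/K[1,1],1.0])
    d=np.array([d[0],-d[1],-d[2]])
    return np.array(c['origin']),np.array(c['rotation'])@d
def onz(c,u,v,z):
    o,d=ray(c,u,v); return o+d*(z-o[2])/d[2]
def proj(c,p):
    K=np.array(c['intrinsics']); q=np.array(c['rotation']).T@(np.array(p)-c['origin']); 
    return K[0,0]*q[0]/-q[2]+K[0,2], K[1,1]*-q[1]/-q[2]+K[1,2]
def load(fn): return dict(np.load('pics/'+fn+'.npz'))
E
python3 - <<'E'
from h import *
for n in ['top','scene']:
    c=snap(n,n+'1.png'); print(n,[ (k,np.round(c[k],3).tolist()) for k in c if k!='img'])
    for q in ['attenuator','balance','stand','stand_mark','cradle','finned_end','cradle_grip']:
        print(q,[(np.round(r['box']).tolist(),round(r['conf'],2)) for r in recognise(q,n)[:4]])
print(bot.get_obs())
E
```

```text
top [('intrinsics', [[419.959, 0.0, 277.695], [0.0, 419.959, 202.677], [0.0, 0.0, 1.0]]), ('origin', [0.245, -0.001, 1.159]), ('rotation', [12.172, -0.296, -88.398])]
attenuator [([340.0, 175.0, 376.0, 274.0], 0.64), ([426.0, 154.0, 466.0, 209.0], 0.49)]
balance [([345.0, 173.0, 379.0, 272.0], 0.65)]
stand [([155.0, 165.0, 241.0, 246.0], 0.86), ([115.0, 276.0, 209.0, 372.0], 0.71)]
stand_mark [([154.0, 161.0, 244.0, 250.0], 0.71), ([113.0, 279.0, 206.0, 370.0], 0.63)]
cradle [([121.0, 287.0, 176.0, 364.0], 0.86), ([161.0, 171.0, 231.0, 221.0], 0.58), ([157.0, 163.0, 242.0, 246.0], 0.51)]
finned_end [([341.0, 175.0, 377.0, 272.0], 0.67)]
cradle_grip [([160.0, 171.0, 225.0, 223.0], 0.86), ([121.0, 288.0, 174.0, 366.0], 0.76)]
scene [('intrinsics', [[384.33, 0.0, 286.716], [0.0, 384.33, 211.641], [0.0, 0.0, 1.0]]), ('origin', [1.04, -0.463, 0.708]), ('rotation', [49.805, 0.707, 53.219])]
attenuator [([198.0, 222.0, 247.0, 316.0], 0.82), ([322.0, 167.0, 409.0, 236.0], 0.48)]
balance [([200.0, 222.0, 249.0, 313.0], 0.79)]
stand [([325.0, 173.0, 410.0, 235.0], 0.9), ([280.0, 114.0, 349.0, 
[... 380 characters left out ...]
45.0, 148.0], 0.89), ([332.0, 169.0, 401.0, 204.0], 0.68)]
{'time': 0.8, 'q': array([7.25935892e+01, 4.97694751e+00, 1.00795032e+01, 9.51003073e+01,
       2.08895281e-03, 9.00002684e+01]), 'qd': array([-0.10505939, -0.03689767, -0.07043585,  0.01816333, -0.0559257 ,
       -0.01713815]), 'joint_efforts': array([-4.88306323e-04, -5.20051503e+01,  4.64837837e+01,  1.41853867e-03,
       -1.70257954e-05, -1.22237256e-05]), 'ee_pos': array([0.16452003, 0.52481302, 0.23131444]), 'tcp_rot': array([ 1.79997752e+02, -2.08896334e-03,  1.62593321e+02]), 'wrist_force': array([ 0.62397508, -0.6442109 ,  0.54377206]), 'torque': array([0.07158627, 0.00769146, 0.00301455]), 'opening': 0.08526410048858289}
```

```bash
python3 - <<'E'
s=open('h.py').read()
s=s.replace("np.array(c['rotation'])","RM(c)")+'''
from scipy.spatial.transform import Rotation as Ro
def RM(c):
    r=np.array(c['rotation'])
    return r if r.shape==(3,3) else Ro.from_euler('xyz',r,degrees=True).as_matrix()
'''
open('h.py','w').write(s)
E
python3 - <<'E'
import cv2
a=cv2.imread('pics/top1.png');b=cv2.imread('pics/scene1.png')
cv2.imwrite('pics/top1b.png',cv2.resize(a[130:400,90:490],None,fx=2,fy=2,interpolation=cv2.INTER_CUBIC))
cv2.imwrite('pics/scene1b.png',cv2.resize(b[90:340,160:460],None,fx=2.6,fy=2.4,interpolation=cv2.INTER_CUBIC))
E
```

```text
(no output)
```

View pics/top1.png

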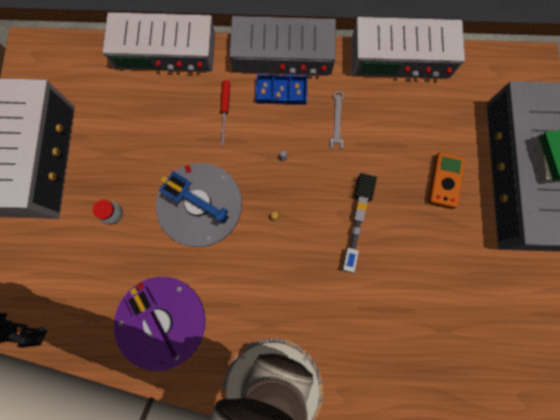

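View pics/top1b.png

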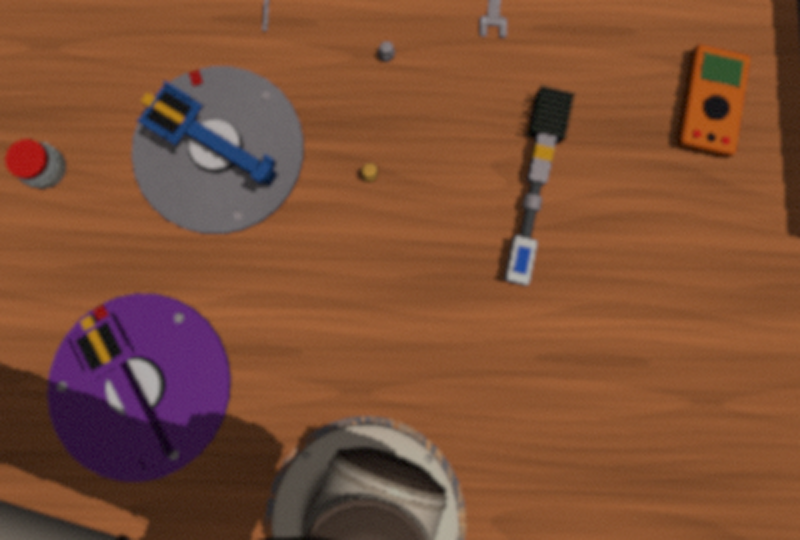

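View pics/scene1b.png

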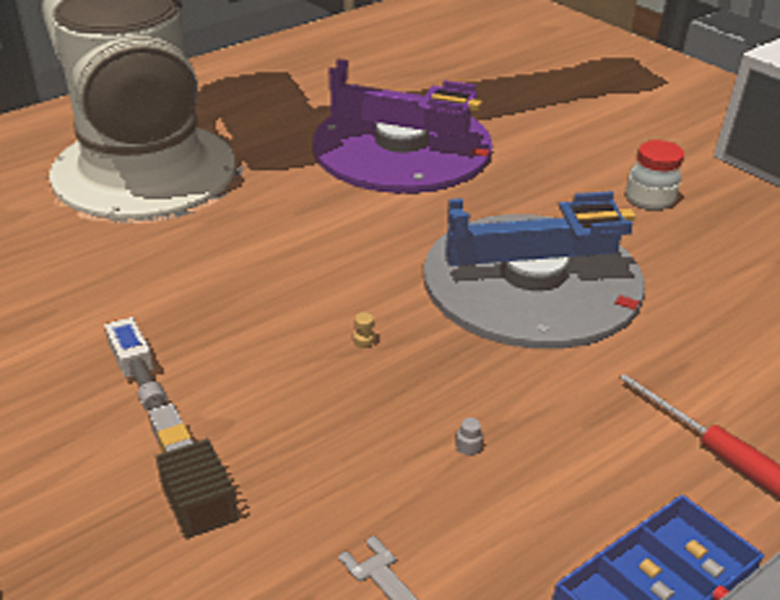

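The top view shows two stands. The one on the grey base at about (199,204), with the blue cradle, fits the task. The purple one at about (160,323) is the look-alike and stays untouched. On the grey stand the red mark is at about (187,169) and the yellow pointer at about (164,180). The attenuator runs from its finned block (365,187) to its white box (351,260), with the yellow band at about (362,206).

```bash
python3 - <<'E'
from h import *
c=load('top1.png'); img=c['img']; s=load('scene1.png')
for nm,c,roi in (('top',c,(150,158,248,250)),('scene',s,(318,160,415,240))):
    hsv=cv2.cvtColor(c['img'],cv2.COLOR_RGB2HSV); x0,y0,x1,y1=roi
    def cen(m,z,lab,x0=x0,y0=y0,x1=x1,y1=y1):
        mm=np.zeros(m.shape,bool); mm[y0:y1,x0:x1]=m[y0:y1,x0:x1]
        n,l,st,ce=cv2.connectedComponentsWithStats(mm.astype(np.uint8))
        if n<2: print(nm,lab,'none');return None
        k=1+np.argmax(st[1:,4]); print(nm,lab,ce[k].round(1),st[k,4],onz(c,*ce[k],z).round(4)); return onz(c,*ce[k],z)
    H,S,V=[hsv[...,i].astype(int) for i in range(3)]
    red=((H<8)|(H>172))&(S>150)&(V>90)
    yel=(H>14)&(H<28)&(S>150)&(V>120)
    blue=(H>100)&(H<125)&(S>110)
    m=cen(red,.014,'mark'); p=cen(yel,.090,'pointer-yellow'); cen(blue,.08,'blue')
    grey=(S<60)
    mm=np.zeros(grey.shape,np.uint8); mm[y0:y1,x0:x1]=(grey|blue)[y0:y1,x0:x1]
    mm=cv2.morphologyEx(mm,cv2.MORPH_OPEN,np.ones((3,3),np.uint8))
    ct=max(cv2.findContours(mm,0,1)[0],key=cv2.contourArea)[:,0]
    # robust circle fit in world at z=.014
    P=np.array([onz(c,u,v,.012)[:2] for u,v in ct])
    from scipy.optimize import least_squares
    r=least_squares(lambda q:np.hypot(P[:,0]-q[0],P[:,1]-q[1])-.12,P.mean(0),loss='soft_l1',f_scale=.002); print(nm,'circle',r.x.round(4),r.cost)
    if m is not None: print('mark dist',np.linalg.norm(m[:2]-r.x),'ang',np.degrees(np.arctan2(*(m[:2]-r.x)[::-1])))
    if p is not None: print('ptr dist',np.linalg.norm(p[:2]-r.x),'ang',np.degrees(np.arctan2(*(p[:2]-r.x)[::-1])))
    if nm=='top': R=(352,195,372,222)
    else: R=(210,255,240,280)
    cen(yel,.038,'band',*R)
    R2=(335,165,380,275) if nm=='top' else (190,215,255,320)
    cen((V<60),.04 if nm=='top' else .024,'fin',*R2)
    cen((H>100)&(H<130)&(S>120),.039,'bluelabel',*R2)
E
```

```text
top mark [187.4 168.1] 32 [0.5847 0.2592 0.014 ]
top pointer-yellow [174.  185.6] 60 [0.5134 0.2736 0.09  ]
top blue [193.9 198.7] 691 [0.4818 0.2209 0.08  ]
top circle [0.4796 0.2178] 0.0047144664077773575
mark dist 0.11297951702806097 ang 21.48092007344678
ptr dist 0.06519643929100252 ang 58.71278473954684
top band [362.1 206. ] 61 [ 0.4841 -0.2304  0.038 ]
top fin [364.1 186.5] 430 [ 0.5386 -0.2362  0.04  ]
top bluelabel [350.7 259.6] 57 [ 0.3376 -0.1977  0.039 ]
scene mark [400.7 215.7] 26 [0.5819 0.2604 0.014 ]
scene pointer-yellow [389.  179.1] 31 [0.5102 0.2757 0.09  ]
scene blue [359.  183.9] 146 [0.4669 0.205  0.08  ]
scene circle [0.4884 0.2154] 0.009455852118265847
mark dist 0.10378655760709747 ang 25.678468031343712
ptr dist 0.0641210864362947 ang 70.0953058367917
scene band [226.6 270.6] 64 [ 0.4833 -0.2289  0.038 ]
scene fin [241.5 309.5] 4 [ 0.5857 -0.2534  0.024 ]
scene bluelabel [208.3 230. ] 54 [ 0.3367 -0.198   0.039 ]
```

```bash
cat > ov.py <<'E'
from h import *
import sys
cx,cy,am,ac,tag,ttag,stag=float(sys.argv[1]),float(sys.argv[2]),float(sys.argv[3]),float(sys.argv[4]),sys.argv[5],sys.argv[6],sys.argv[7]
out=[]
for fn,(x0,y0,x1,y1) in ((ttag,(145,155,255,255)),(stag,(315,155,425,245))):
    c=load(fn); F=7 if 1 else 1
    im=cv2.resize(c['img'][y0:y1,x0:x1,::-1],None,fx=F,fy=F,interpolation=cv2.INTER_CUBIC)
    P=lambda p:tuple(int(round(t)) for t in ((proj(c,p)[0]-x0+.5)*F,(proj(c,p)[1]-y0+.5)*F))
    def line(pts,col): cv2.polylines(im,[np.array([P(p) for p in pts],np.int32)],False,col,1)
    t=np.linspace(0,2*np.pi,80)
    line(np.c_[cx+.12*np.cos(t),cy+.12*np.sin(t),0*t+.014],(0,255,0))
    line(np.c_[cx+.034*np.cos(t),cy+.034*np.sin(t),0*t+.04],(0,255,255))
    a,b=np.radians(am),np.radians(ac)
    R=lambda th,x,y,z:(cx+x*np.cos(th)-y*np.sin(th),cy+x*np.sin(th)+y*np.cos(th),z)
    line([R(a,.099,-.011,.014),R(a,.115,-.011,.014),R(a,.115,.011,.014),R(a,.099,.011,.014),R(a,.099,-.011,.014)],(255,255,255))
    line([R(b,-.09,0,.084),R(b,.1,0,.09)],(255,0,255))
    line([R(b,.028,-.032,.09),R(b,.088,-.032,.09),R(b,.088,.032,.09),R(b,.028,.032,.09),R(b,.028,-.032,.09)],(255,0,255))
    line([R(b,-.09,.01,.084),R(b,.03,.01,.084)],(0,0,255));line([R(b,-.09,-.01,.084),R(b,.03,-.01,.084)],(0,0,255))
    cv2.imwrite(f'pics/{tag}_{fn[:3]}.png',im)
E
python3 ov.py .482 .2185 23 59 ova top1.png scene1.png
```

```text
(no output)
```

View pics/ova_top.png

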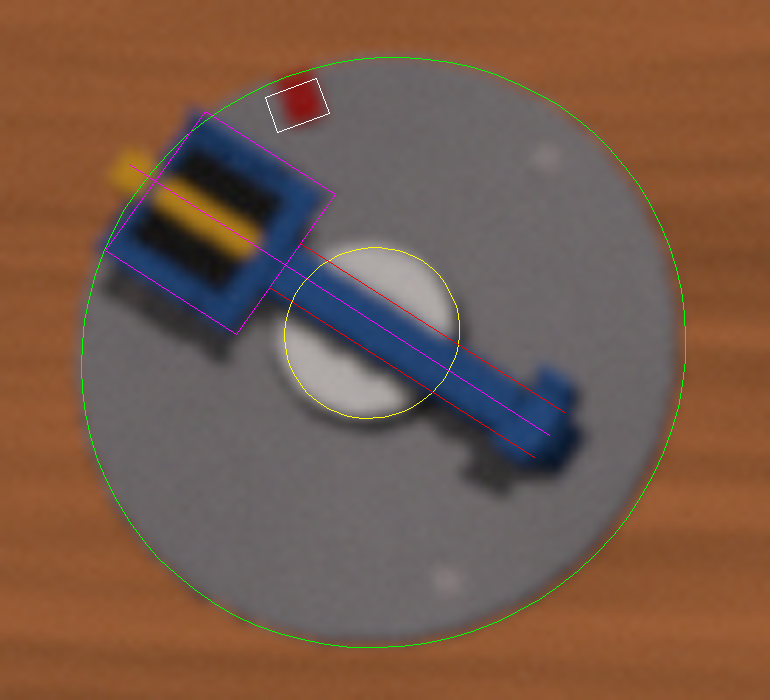

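View pics/ova_sce.png

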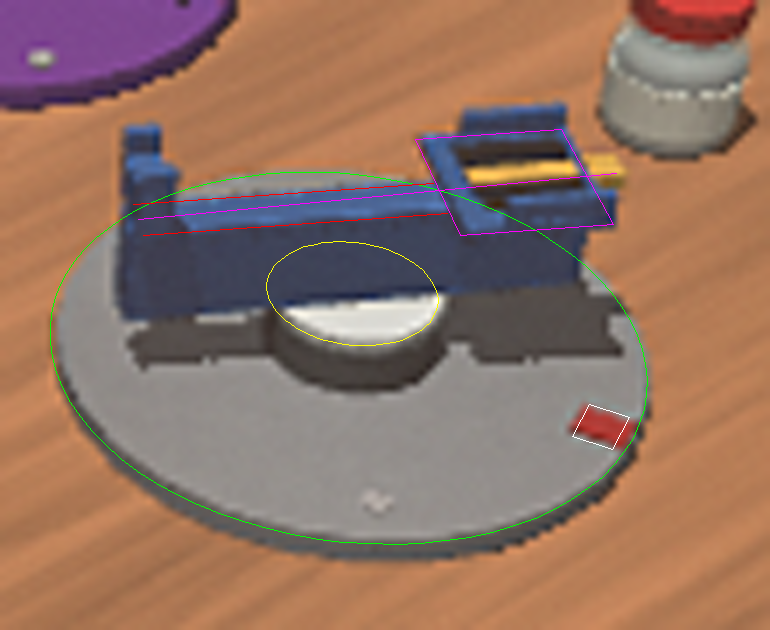

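The overlay fits to a few mm: the stand centre is near (0.483, 0.219), the mark is at about 23° and the cradle at about 59°. I'll move over it and refine with the wrist camera.

>>> {"fn": "apply_moves", "kwargs": {
  "targets": [1.06, -1.02, 0.1, 0, 0, 1.27, 1, 2.12, -2.04, 0.2, 0, 0, 2.54, 1, 3.18, -3.06, 0.3, 0, 0, 3.81, 1, 4.24, -4.08, 0.3, 0, 0, 5.08, 1, 5.3, -5.1, 0.3, 0, 0, 6.35, 1]
}}

```text
time: 1.3
ee_pos: [0.3243, 0.3708, 0.2406]
tcp_rot: [180.0, 0.0, -159.0]
wrist_force: [0.7, 1.1, -0.1]
opening: 0.0853
```

```bash
python3 -c "
from h import *
o=bot.get_obs();print(o['q'],o['ee_pos'],o['tcp_rot'],o['time'])"
```

```text
[ 4.88284669e+01 -2.71615946e+00  3.29494880e+00  9.59710691e+01
  4.97944565e-04  2.78671265e+01] [0.32425753 0.37077169 0.24055905] [ 1.79980845e+02  3.51632029e-02 -1.59038665e+02] 1.3
```

>>> {"fn": "apply_moves", "kwargs": {
  "targets": [1.06, -1.02, 0, 0, 0, 1.27, 1, 2.12, -2.04, 0, 0, 0, 2.54, 1, 3.18, -3.06, 0, 0, 0, 3.81, 1, 4.24, -4.08, 0, 0, 0, 5.08, 1, 5.2, -5.05, 0, 0, 0, 6.35, 1]
}}

```text
time: 1.8
ee_pos: [0.4805, 0.2189, 0.2404]
tcp_rot: [-180.0, 0.0, -121.0]
wrist_force: [0.4, 1.6, -0.5]
opening: 0.0852
```

```bash
python3 - <<'E'
from h import *
o=bot.get_obs();print(o['q'],o['ee_pos'],o['tcp_rot'],o['time'])
c=snap('wrist','w1.png');print([ (k,np.round(c[k],3).tolist()) for k in c if k!='img'])
E
```

```text
[ 2.44958517e+01  2.13070335e+00  8.10105996e+00  9.59461573e+01
 -3.02231969e-03 -3.45309320e+01] [0.48051017 0.21892256 0.24037619] [-1.79983793e+02  1.82226406e-02 -1.20973214e+02] 1.8
[('intrinsics', [[325.192, 0.0, 277.614], [0.0, 325.192, 211.635], [0.0, 0.0, 1.0]]), ('origin', [0.439, 0.153, 0.384]), ('rotation', [-17.521, 0.017, 149.048])]
```

View pics/w1.png

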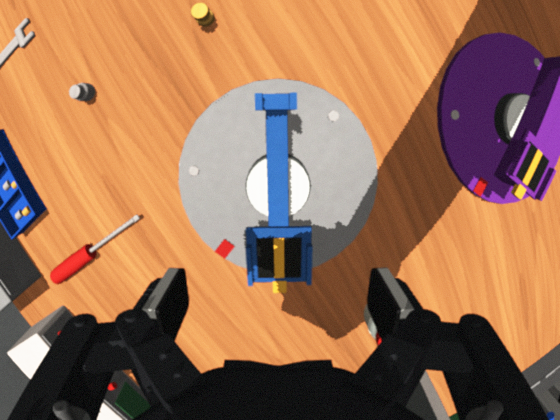

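The wrist view shows the grey stand centred at about (278,185), with its swivel disc at (278,187). The red mark is at (225,248), the pointer tip at (279,290) and the fork at (276,101).

```bash
cat >> h.py <<'E'
def wray(c,u,v):
    K=np.array(c['intrinsics']); a,b=u-K[0,2],v-K[1,2]; r=np.hypot(a,b)+1e-9; th=r/K[0,0]
    d=np.array([np.sin(th)*a/r,-np.sin(th)*b/r,-np.cos(th)]); return np.array(c['origin']),RM(c)@d
def wonz(c,u,v,z):
    o,d=wray(c,u,v); return o+d*(z-o[2])/d[2]
def comps(c,mask,roi):
    x0,y0,x1,y1=roi; mm=np.zeros(mask.shape,np.uint8); mm[y0:y1,x0:x1]=mask[y0:y1,x0:x1]
    n,l,st,ce=cv2.connectedComponentsWithStats(mm); k=1+np.argmax(st[1:,4]); return l==k,ce[k],st[k]
def hsv(c):
    h=cv2.cvtColor(c['img'],cv2.COLOR_RGB2HSV).astype(int); return h[...,0],h[...,1],h[...,2]
E
cat > wm.py <<'E'
from h import *
from scipy.optimize import least_squares
import sys
fn=sys.argv[1]; c=load(fn); H,S,V=hsv(c); roi=[int(t) for t in sys.argv[2].split(',')]
m,ce,st=comps(c,((H<8)|(H>172))&(S>150)&(V>90),roi); mk=wonz(c,*ce,.014); print('mark',ce.round(1),st[4],mk.round(4))
w,cw,st=comps(c,((S<60)|((H>100)&(H<125)&(S>110))),roi)
ct=max(cv2.findContours(w.astype(np.uint8),0,1)[0],key=cv2.contourArea)[:,0]
P=np.array([wonz(c,u,v,.012)[:2] for u,v in ct])
r=least_squares(lambda q:np.hypot(P[:,0]-q[0],P[:,1]-q[1])-.12,P.mean(0),loss='soft_l1',f_scale=.002).x
am=np.degrees(np.arctan2(*(mk[:2]-r)[::-1])); print('base',r.round(4),'dist',np.linalg.norm(mk[:2]-r).round(4),'ang',am.round(2))
y,cy,st=comps(c,(H>14)&(H<30)&(S>150)&(V>120)&(np.arange(420)[:,None]>0),roi)
b,cb,st=comps(c,(H>100)&(H<125)&(S>110),roi)
v,u=np.nonzero(b); Q=np.array([wonz(c,a,d,.086)[:2] for a,d in zip(u,v)])
d=Q-Q.mean(0); e=np.linalg.svd(d,full_matrices=False)[2][0]; 
yp=wonz(c,*cy,.09)[:2]; e*=np.sign(e@(yp-Q.mean(0))); ac=np.degrees(np.arctan2(e[1],e[0]))
n=np.array([-e[1],e[0]]); print('cradle ang',ac.round(2),'rel',round(ac-am,2),'axis perp offset from base',((Q.mean(0)-r)@n).round(4),'yellow perp',((yp-r)@n).round(4), 'blue c',Q.mean(0).round(4))
s=d@e; 
for lo,hi in((-.07,-.02),(-.02,.02)):
    k=(s>lo)&(s<hi); print('spine perp',((Q[k]-r)@n).mean().round(4))
E
python3 wm.py w1.png 170,70,385,300
```

```text
mark [224.  248.5] 186 [0.5823 0.2604 0.014 ]
base [0.4817 0.2237] dist 0.107 ang 20.04
cradle ang 60.16 rel 40.12 axis perp offset from base 0.0002 yellow perp -0.0002 blue c [0.4775 0.2167]
spine perp 0.0003
spine perp 0.0001
```

```bash
python3 - <<'E'
from h import *
from scipy.optimize import least_squares
c=load('w1.png');H,S,V=hsv(c)
w,cw,st=comps(c,(S<40)&(V>215),(235,145,325,235)); ys,xs=np.nonzero(w); print(st,xs.min(),xs.max(),ys.min(),ys.max())
hull=cv2.convexHull(np.c_[xs,ys].astype(np.int32))[:,0]
for z in(.038,.04):
    P=np.array([wonz(c,u,v,z)[:2] for u,v in hull]); r=least_squares(lambda q:np.hypot(P[:,0]-q[0],P[:,1]-q[1])-q[2],[*P.mean(0),.034],loss='soft_l1',f_scale=.001).x;print(r)
E
```

```text
[247 159  21  57 886] 247 267 159 215
[0.48168472 0.223011   0.03418394]
[0.48144066 0.22260798 0.03398604]
```

>>> {"fn": "apply_moves", "kwargs": {
  "targets": [0.04, 0.14, -0.3, 0, 0, 0.19, 1, 0.04, 0.14, -1.7, 0, 0, 0.19, 1, 0.04, 0.14, -3.0, 0, 0, 0.19, 1, 0.04, 0.14, -4.0, 0, 0, 0.19, 1, 0.04, 0.14, -5.0, 0, 0, 0.19, 1],
  "newtons": 30
}}

```text
time: 2.35
ee_pos: [0.4794, 0.2255, 0.0884]
tcp_rot: [180.0, -0.0, -120.1]
wrist_force: [0.2, 0.4, 1.1]
opening: 0.0853
```

>>> {"fn": "apply_moves", "kwargs": {
  "targets": [0, 0, -0.7, 0, 0, 0, 1, 0, 0, -1.25, 0, 0, 0, 1, 0, 0, -1.25, 0, 0, 0, 0.6, 0, 0, -1.25, 0, 0, 0, 0.3, 0, 0, -1.25, 0, 0, 0, 0],
  "newtons": 30
}}

```text
time: 2.85
ee_pos: [0.4808, 0.2254, 0.054]
tcp_rot: [-179.9, 0.1, -120.1]
wrist_force: [-0.7, 0.2, -0.3]
opening: 0.0439
```

>>> {"fn": "apply_moves", "kwargs": {
  "targets": [0, 0, 0, 0, 0, 0, 0, 0, 0, 0, 0, 0, 0, 0, 0, 0, 0, 0, 0, 0, 0]
}}

```text
time: 3.15
ee_pos: [0.4835, 0.2238, 0.0543]
tcp_rot: [-179.6, 0.1, -120.2]
wrist_force: [13.8, -8.8, -0.0]
opening: 0.0192
```

>>> {"fn": "apply_moves", "kwargs": {
  "targets": [0.12, -0.07, 0, 0, 0, -1.0, 0, 0.12, -0.07, 0, 0, 0, -2.3, 0, 0.12, -0.07, 0, 0, 0, -3.6, 0, 0.12, -0.07, 0, 0, 0, -4.8, 0, 0.12, -0.07, 0, 0, 0, -5.8, 0]
}}

```text
time: 3.65
ee_pos: [0.4843, 0.2229, 0.0543]
tcp_rot: [180.0, 0.1, -155.2]
wrist_force: [-3.3, -2.6, 6.7]
opening: 0.0195
```

>>> {"fn": "apply_moves", "kwargs": {
  "targets": [0, 0, 0, 0, 0, -0.6, 0, 0, 0, 0, 0, 0, -0.85, 0, 0, 0, 0, 0, 0, -0.85, 0, 0, 0, 0, 0, 0, -0.85, 0]
}}

```text
time: 4.05
ee_pos: [0.4844, 0.2227, 0.0543]
tcp_rot: [180.0, 0.1, -160.1]
wrist_force: [-2.9, -2.1, 6.2]
opening: 0.0192
```

```bash
python3 - <<'E'
from h import *
o=bot.get_obs();print(o['q'],o['ee_pos'],o['tcp_rot'],o['time'],o['wrist_force'],o['torque'])
c=snap('wrist','w2.png')
E
```

```text
[ 2.46964919e+01  2.92182286e+00 -1.16926015e+01  7.53077011e+01
 -5.78615741e-04  4.75703212e+00] [0.48435914 0.22274122 0.05428631] [ 1.79994118e+02  7.76543253e-02 -1.60060545e+02] 4.05 [-2.94998539 -2.13072138  6.19595162] [-0.28903359  0.69235143 -0.16400888]
```

View pics/w2.png

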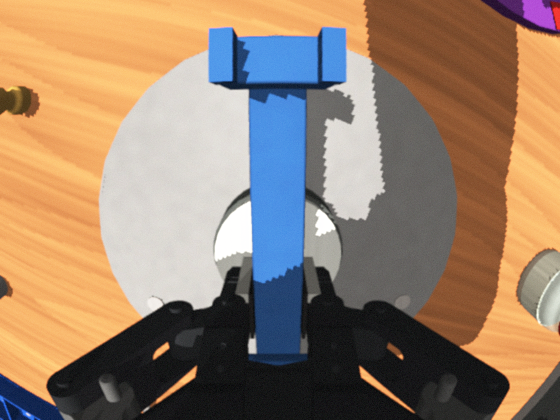

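>>> {"fn": "apply_moves", "kwargs": {
  "targets": [0, 0, 0, 0, 0, 0, 0.6, 0, 0, 0, 0, 0, 0, 1, 0, 0, 0, 0, 0, 0, 1, 0, 0, 1.2, 0, 0, 0, 1, 0, 0, 2.7, 0, 0, 0, 1]
}}

```text
time: 4.6
ee_pos: [0.4828, 0.2221, 0.1327]
tcp_rot: [-180.0, -0.2, -160.0]
wrist_force: [1.5, 0.4, 0.5]
opening: 0.0854
```

>>> {"fn": "apply_moves", "kwargs": {
  "targets": [0, 0, 1.6, 0, 0, 0, 1, 0, 0, 3.2, 0, 0, 0, 1, 0, 0, 3.6, 0, 0, 0, 1]
}}

```text
time: 4.9
ee_pos: [0.4852, 0.2232, 0.2474]
tcp_rot: [180.0, 0.4, -160.0]
wrist_force: [0.4, -0.0, 0.2]
opening: 0.0853
```

```bash
python3 - <<'E'
from h import *
o=bot.get_obs();print(o['q'],o['ee_pos'],o['tcp_rot'],o['time'])
c=snap('wrist','w3.png')
E
```

```text
[ 2.47029536e+01  2.73034952e+00  9.51068766e+00  9.63626914e+01
 -4.62267527e-04  4.73730422e+00] [0.48517865 0.22318502 0.24743321] [ 179.96596773    0.41625812 -160.03447588] 4.9
```

View pics/w3.png

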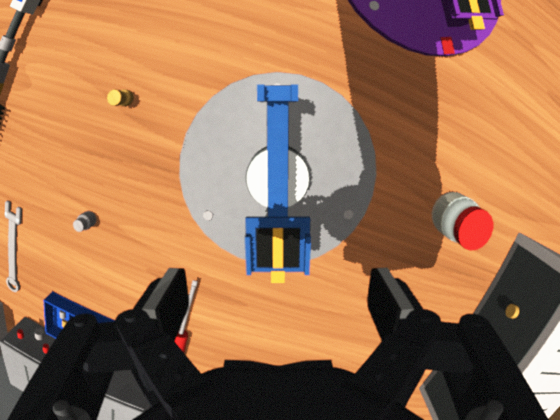

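The cradle has turned: its pointer at (278,278) now covers the red mark. I'll check the angle numerically.

```bash
sed -i 's/^m,ce,st=.*$/try:\n    m,ce,st=comps(c,((H<8)|(H>172))\&(S>150)\&(V>90),roi); mk=wonz(c,*ce,.014); print("mark",ce.round(1),st[4],mk.round(4))\nexcept Exception: mk=np.array([.5823,.2604,.014]); print("nomark")/' wm.py
python3 wm.py w3.png 170,60,385,290
python3 - <<'E'
from h import *
c=snap('top','top2.png'); snap('scene','scene2.png')
E
python3 ov.py .4825 .223 20 20 ovb top2.png scene2.png
```

```text
nomark
base [0.4827 0.2228] dist 0.1064 ang 20.67
cradle ang 20.1 rel -0.57 axis perp offset from base 0.0003 yellow perp -0.0 blue c [0.4752 0.2205]
spine perp 0.0004
spine perp 0.0002
```

View pics/ovb_top.png

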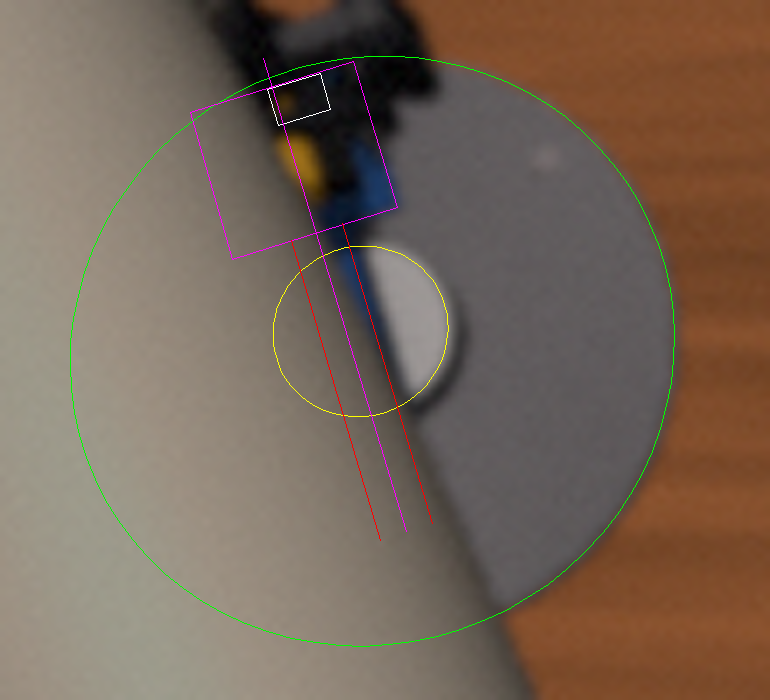

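View pics/ovb_sce.png

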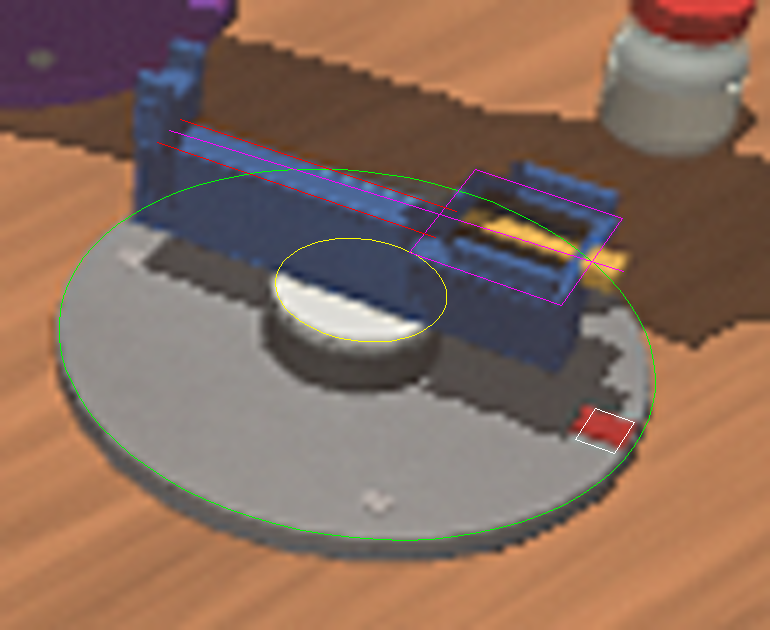

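The cradle angle of 20.1° agrees with the mark at 20.0–20.7°. I'll move on to the attenuator.

>>> {"fn": "apply_moves", "kwargs": {
  "targets": [0, -1.5, 0, 0, 0, -0.53, 1, 0, -3.0, 0, 0, 0, -1.06, 1, 0, -4.5, 0, 0, 0, -1.6, 1, 0, -6.0, 0, 0, 0, -2.13, 1, 0, -7.5, 0, 0, 0, -2.66, 1]
}}

```text
time: 5.55
ee_pos: [0.4831, -0.004, 0.2393]
tcp_rot: [180.0, -0.2, -176.1]
wrist_force: [0.8, -0.1, 0.3]
opening: 0.0857
```

>>> {"fn": "apply_moves", "kwargs": {
  "targets": [0, -1.5, 0, 0, 0, -0.53, 1, 0, -3.0, 0, 0, 0, -1.06, 1, 0, -4.5, 0, 0, 0, -1.6, 1, 0, -6.0, 0, 0, 0, -2.13, 1, 0, -7.5, 0, 0, 0, -2.66, 1]
}}

```text
time: 6.05
ee_pos: [0.4831, -0.2289, 0.2392]
tcp_rot: [180.0, -0.2, 167.9]
wrist_force: [0.7, -0.3, 0.0]
opening: 0.085
```

>>> {"fn": "apply_moves", "kwargs": {
  "targets": [0, 0, 0, 0, 0, 0, 1, 0, 0, 0, 0, 0, 0, 1]
}}

```text
time: 6.25
ee_pos: [0.4833, -0.2279, 0.2392]
tcp_rot: [179.9, -0.2, 167.9]
wrist_force: [-0.6, 0.8, 0.6]
opening: 0.0856
```

```bash
python3 - <<'E'
from h import *
o=bot.get_obs();print(o['q'],o['ee_pos'],o['tcp_rot'],o['time'])
c=snap('wrist','w4.png')
E
```

```text
[-2.52532628e+01  3.22298229e+00  9.10851082e+00  9.61090711e+01
  1.23653432e-02 -1.31945741e+01] [ 0.48327039 -0.22789075  0.23924693] [179.93693533  -0.21481866 167.94140538] 6.25
```

View pics/w4.png

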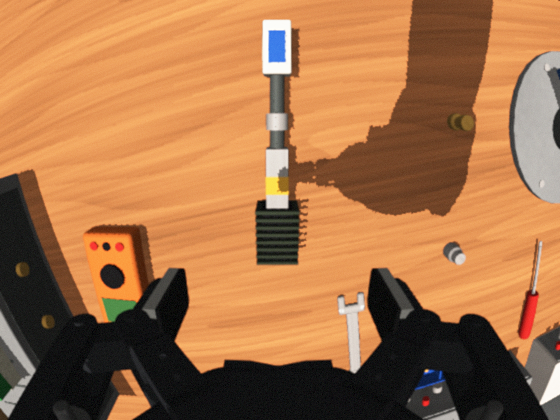

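The wrist view shows the attenuator nearly vertical in the picture: label (277,46), yellow band (277,187) and finned block (278,233). Its axis lines up with the tool.

```bash
python3 - <<'E'
from h import *
c=load('w4.png');H,S,V=hsv(c)
m,b,st=comps(c,(H>18)&(H<32)&(S>150)&(V>90),(260,170,295,200));print(b,st)
u=(st[0]+st[2]/2-.5); vv=(st[1]+st[3]/2-.5); print(u,vv)
B=wonz(c,b[0],vv,.038)
m,l,st=comps(c,(H>100)&(H<130)&(S>120),(255,20,300,75));L=wonz(c,*l,.039)
m,f,st=comps(c,(V<70),(250,195,305,270)); F=wonz(c,278,(205+263)/2,.046); print(l,f,st)
a=np.degrees(np.arctan2(*(B-L)[:2][::-1])); print(B,L,F,a,np.linalg.norm((B-L)[:2]),np.linalg.norm((F-B)[:2]),np.degrees(np.arctan2(*(F-L)[:2][::-1])))
E
```

```text
[275.83478261 185.57101449] [265 177  24  17 345]
276.5 185.0
[276.5  46. ] [277.19075145 249.3849711 ] [257 236  42  27 865]
[ 0.48216344 -0.22944063  0.038     ] [ 0.33593235 -0.19746422  0.039     ] [ 0.53532782 -0.23837657  0.046     ] -12.334735754481237 0.14968641220399592 0.05391013510944785 -11.595130617846625
```

>>> {"fn": "apply_moves", "kwargs": {
  "targets": [0, -0.06, -1.5, 0, 0, 0, 1, 0, -0.06, -3.0, 0, 0, 0, 1, 0, -0.06, -4.4, 0, 0, 0, 1, 0, -0.06, -5.6, 0, 0, 0, 1, 0, -0.06, -6.6, 0, 0, 0, 1],
  "newtons": 40
}}

```text
time: 6.8
ee_pos: [0.4832, -0.2269, 0.0409]
tcp_rot: [180.0, -0.1, 168.2]
wrist_force: [-0.1, 0.5, -0.8]
opening: 0.0851
```

>>> {"fn": "apply_moves", "kwargs": {
  "targets": [0, 0, -0.3, 0, 0, 0, 1, 0, 0, -0.6, 0, 0, 0, 1, 0, 0, -0.6, 0, 0, 0, 1]
}}

```text
time: 7.1
ee_pos: [0.4842, -0.2285, 0.0258]
tcp_rot: [180.0, -0.0, 168.1]
wrist_force: [-0.1, -0.4, -0.7]
opening: 0.0852
```

>>> {"fn": "apply_moves", "kwargs": {
  "targets": [-0.03, -0.03, -0.25, 0, 0, 0, 1, -0.03, -0.03, -0.5, 0, 0, 0, 1, -0.03, -0.03, -0.5, 0, 0, 0, 1]
}}

```text
time: 7.4
ee_pos: [0.4829, -0.23, 0.0102]
tcp_rot: [180.0, -0.0, 168.0]
wrist_force: [-0.6, -0.0, -0.3]
opening: 0.0851
```

```bash
python3 - <<'E'
from h import *
o=bot.get_obs();print(o['q'],o['ee_pos'],o['tcp_rot'],o['time'],o['wrist_force'])
c=snap('wrist','w5.png')
E
```

```text
[-2.54665900e+01  4.65017416e+00 -1.48601217e+01  7.05273864e+01
 -5.06353597e-04 -1.35067625e+01] [ 0.48287518 -0.2299769   0.01017755] [ 1.79991691e+02 -3.67583561e-02  1.68040175e+02] 7.4 [-0.59014721 -0.02356883 -0.34677326]
```

View pics/w5.png

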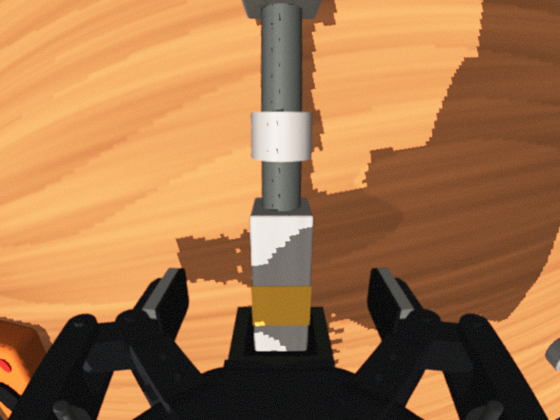

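The fingers straddle the neck, and the yellow band is at (282,305). I'll check its position against the TCP.

```bash
python3 - <<'E'
from h import *
c=load('w5.png');B=wonz(c,281.5,305.5,.038);d=B[:2]-[.48287,-.22998];a=np.radians(-12);print(B,d, d@[np.cos(a),np.sin(a)], d@[-np.sin(a),np.cos(a)])
E
```

```text
[ 0.48317352 -0.2285663   0.038     ] [0.00030352 0.0014137 ] 2.9627605462789754e-06 0.0014459160877928528
```

Along the assembly it's centred; across it's 1.4 mm off. I'll correct that and close.

>>> {"fn": "apply_moves", "kwargs": {
  "targets": [0, 0.04, 0, 0, 0, 0, 0.7, 0, 0.04, 0, 0, 0, 0, 0.4, 0, 0.04, 0, 0, 0, 0, 0, 0, 0.04, 0, 0, 0, 0, 0, 0, 0.04, 0, 0, 0, 0, 0],
  "newtons": 40
}}

```text
time: 7.95
ee_pos: [0.4834, -0.2287, 0.0111]
tcp_rot: [180.0, 0.0, 168.1]
wrist_force: [0.4, 1.1, 2.3]
opening: 0.0232
```

>>> {"fn": "apply_moves", "kwargs": {
  "targets": [0, 0, 0, 0, 0, 0, 0, 0, 0, 0, 0, 0, 0, 0, 0, 0, 0, 0, 0, 0, 0]
}}

```text
time: 8.25
ee_pos: [0.4834, -0.2287, 0.011]
tcp_rot: [180.0, 0.0, 168.1]
wrist_force: [0.1, 2.6, 3.5]
opening: 0.0233
```

Gripped: the opening is 23 mm. Lifting gently.

>>> {"fn": "apply_moves", "kwargs": {
  "targets": [0, 0, 0.2, 0, 0, 0, 0, 0, 0, 0.5, 0, 0, 0, 0, 0, 0, 0.9, 0, 0, 0, 0, 0, 0, 1.3, 0, 0, 0, 0, 0, 0, 1.7, 0, 0, 0, 0]
}}

```text
time: 8.75
ee_pos: [0.4833, -0.2289, 0.0631]
tcp_rot: [-180.0, 0.0, 168.0]
wrist_force: [-0.1, -0.4, -9.1]
opening: 0.0233
```

>>> {"fn": "apply_moves", "kwargs": {
  "targets": [0, 0, 0.3, 0, 0, 0, 0, 0, 0, 0.5, 0, 0, 0, 0, 0, 0, 0.5, 0, 0, 0, 0, 0, 0, 0.5, 0, 0, 0, 0]
}}

```text
time: 9.15
ee_pos: [0.4831, -0.2288, 0.0765]
tcp_rot: [180.0, -0.0, 168.1]
wrist_force: [-0.5, -0.6, -8.3]
opening: 0.023
```

```bash
python3 - <<'E'
from h import *
o=bot.get_obs();print(o['ee_pos'],o['tcp_rot'],o['time'],o['wrist_force'],o['torque'])
c=snap('scene','scene3.png')
cv2.imwrite('pics/scene3b.png',cv2.resize(c['img'][150:350,130:380,::-1],None,fx=3,fy=3,interpolation=cv2.INTER_CUBIC))
E
```

```text
[ 0.48305146 -0.22875464  0.07650135] [ 1.79997761e+02 -2.15543315e-02  1.68050797e+02] 9.15 [-0.5096128  -0.63182165 -8.33424566] [-0.01528768  0.06400457  0.01461588]
```

View pics/scene3b.png

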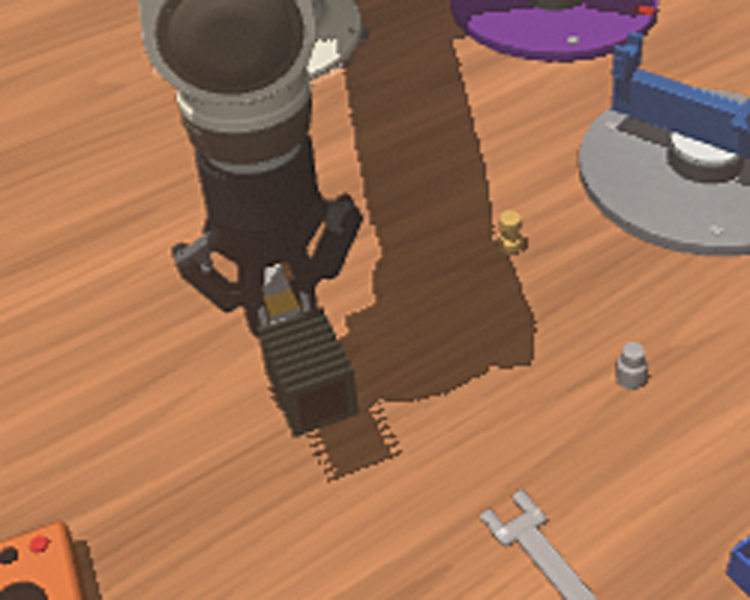

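>>> {"fn": "apply_moves", "kwargs": {
  "targets": [0, 0, 0.6, 0, 0, 0, 0, 0, 0, 1.6, 0, 0, 0, 0, 0, 0, 2.7, 0, 0, 0, 0, 0, 0, 3.6, 0, 0, 0, 0, 0, 0, 4.2, 0, 0, 0, 0]
}}

```text
time: 9.7
ee_pos: [0.4834, -0.2289, 0.2045]
tcp_rot: [-180.0, 0.1, 168.1]
wrist_force: [-0.3, -0.9, -7.7]
opening: 0.0233
```

>>> {"fn": "apply_moves", "kwargs": {
  "targets": [0, 0.4, 0, 0, 0, 0.1, 0, 0, 1.2, 0, 0, 0, 0.4, 0, 0, 2.3, 0, 0, 0, 0.8, 0, 0, 3.5, 0, 0, 0, 1.25, 0, 0, 4.7, 0, 0, 0, 1.7, 0]
}}

```text
time: 10.2
ee_pos: [0.4823, -0.086, 0.201]
tcp_rot: [180.0, -0.1, 178.4]
wrist_force: [1.2, 0.3, -7.0]
opening: 0.0232
```

>>> {"fn": "apply_moves", "kwargs": {
  "targets": [0, 1.2, 0, 0, 0, 0.4, 0, 0, 2.4, 0, 0, 0, 0.8, 0, 0, 3.6, 0, 0, 0, 1.2, 0, 0, 4.8, 0, 0, 0, 1.6, 0, 0, 6.0, 0, 0, 0, 2.0, 0]
}}

```text
time: 10.7
ee_pos: [0.4821, 0.0941, 0.2012]
tcp_rot: [180.0, -0.1, -169.6]
wrist_force: [0.9, 0.8, -7.6]
opening: 0.0233
```

>>> {"fn": "apply_moves", "kwargs": {
  "targets": [0, 1.2, 0, 0, 0, 0.4, 0, 0, 2.3, 0, 0, 0, 0.8, 0, 0, 3.2, 0, 0, 0, 1.2, 0, 0, 3.9, 0, 0, 0, 1.5, 0, 0, 4.25, 0, 0, 0, 1.65, 0]
}}

```text
time: 11.2
ee_pos: [0.4821, 0.2216, 0.2009]
tcp_rot: [180.0, -0.1, -159.7]
wrist_force: [-0.2, -0.9, -6.9]
opening: 0.0232
```

>>> {"fn": "apply_moves", "kwargs": {
  "targets": [0, 0.1, 0, 0, 0, 0, 0, 0, 0.1, 0, 0, 0, 0, 0, 0, 0.1, 0, 0, 0, 0, 0]
}}

```text
time: 11.5
ee_pos: [0.4831, 0.2219, 0.2025]
tcp_rot: [-180.0, -0.0, -159.9]
wrist_force: [-0.4, -0.2, -7.8]
opening: 0.0235
```

```bash
python3 - <<'E'
from h import *
o=bot.get_obs();print(o['ee_pos'],o['tcp_rot'],o['time'],o['wrist_force'],o['torque'],o['opening'])
c=snap('wrist','w6.png');snap('scene','scene4.png')
E
```

```text
[0.48308052 0.22191298 0.20253208] [-1.79981447e+02 -2.93185691e-02 -1.59912679e+02] 11.5 [-0.38526334 -0.23000903 -7.75332165] [ 0.03657928  0.01440666 -0.04660938] 0.023473494877620283
```

View pics/w6.png

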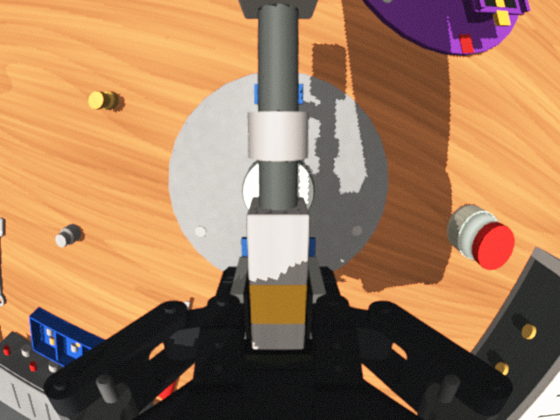

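View pics/scene4.png

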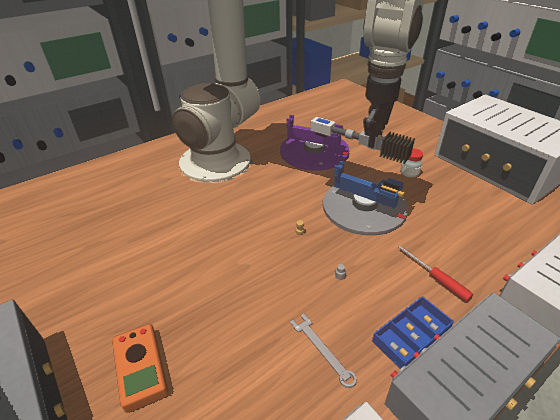

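The wrist view shows the assembly lying along the cradle, with the band at (277,304) and the fork and rest centred beneath. In the scene view it is level with the finned block at the pointer end. I'll lower it to 7 cm above the rest.

>>> {"fn": "apply_moves", "kwargs": {
  "targets": [0, 0.03, -0.3, 0, 0, 0, 0, 0, 0.03, -0.7, 0, 0, 0, 0, 0, 0.03, -1.0, 0, 0, 0, 0, 0, 0.03, -1.0, 0, 0, 0, 0, 0, 0.03, -1.0, 0, 0, 0, 0]
}}

```text
time: 12.1
ee_pos: [0.483, 0.2235, 0.1724]
tcp_rot: [-180.0, -0.0, -159.9]
wrist_force: [0.6, -0.3, -8.1]
opening: 0.0232
```

>>> {"fn": "apply_moves", "kwargs": {
  "targets": [0, 0, 0, 0, 0, 0, 0, 0, 0, 0, 0, 0, 0, 0, 0, 0, 0, 0, 0, 0, 0, 0, 0, 0, 0, 0, 0, 0, 0, 0, 0, 0, 0, 0, 0]
}}

```text
time: 12.6
ee_pos: [0.4832, 0.2236, 0.1729]
tcp_rot: [180.0, 0.0, -159.9]
wrist_force: [-0.2, 0.1, -7.2]
opening: 0.023
```

```bash
python3 - <<'E'
from h import *
o=bot.get_obs();print(o['ee_pos'],o['tcp_rot'],o['time'],o['wrist_force'],o['torque'],o['opening'],o['qd'])
c=snap('wrist','w7.png');c=snap('scene','scene5.png')
cv2.imwrite('pics/scene5b.png',cv2.resize(c['img'][90:240,270:450,::-1],None,fx=4,fy=4,interpolation=cv2.INTER_CUBIC))
w=load('w7.png'); B=wonz(w,277,304,.160+.038); print(B)
E
```

```text
[0.4832173  0.22361338 0.17289964] [ 1.79999562e+02  9.94091867e-03 -1.59850602e+02] 12.6 [-0.21046729  0.06075295 -7.24330802] [-0.03060251 -0.01624328 -0.02404643] 0.023032606238344328 [ 0.11885807  0.13204151 -0.04134321  0.0006393  -0.02748814 -0.02357787]
[0.48417963 0.2243412  0.198     ]
```

View pics/scene5b.png

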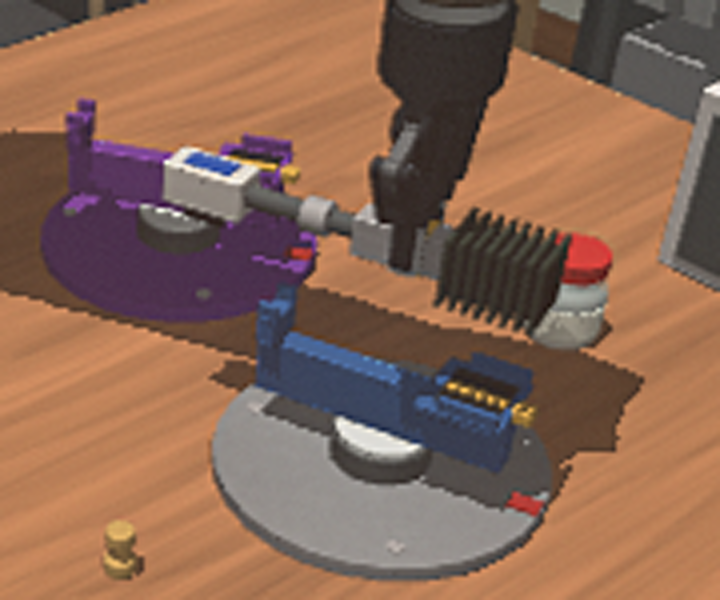

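View pics/w7.png

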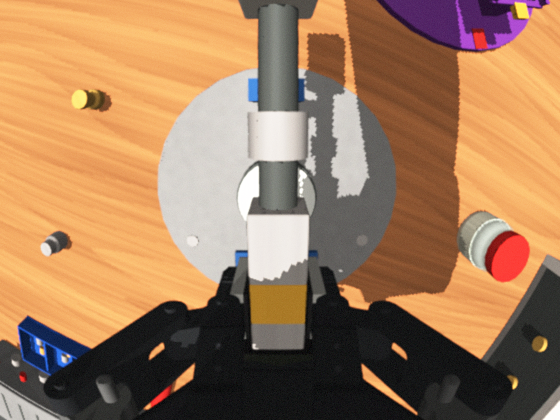

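The assembly is level and steady about 7 cm above the rest. It's aligned with the cradle, with the finned block over the pointer and red mark, so I'll hand it in.

```bash
python3 -c "
from workcell import bot
print(bot.job_done())"
```

```text
the job is handed in; nothing more can be done
None
```

I turned the blue cradle by about 40° so its pointer faces the red mark, and let go of it. Then I picked up the attenuator by its yellow band at 40 N, and handed in with the arm holding it over the cradle. The clock read 12.6 s just before my last pictures; no verdict is reported.

**Cradle:** After release, the wrist camera put it at 20.1° and the mark at 20.0–20.7°, so within about 0.6°, against 5.7° allowed. The pointer then covered the mark in the wrist view, so the upper figure rests on the mark position measured before the turn.

**Held assembly:**

| Check | Last reading |
|---|---|
| Grip | 23 mm opening, about 7 N load |
| Level | tool tilt under 0.1° |
| Height | underside about 72 mm above the rest |
| Balance point | about 2 mm from the swivel axis |
| Direction | within about 1° of the cradle's length, finned block at the pointer end |

**Disagreement:** My estimates of the swivel centre differed by about 3 mm between the wrist camera and the pinch. The first overlay from the top camera was about 5 mm off the wrist camera. Both are well inside the 20 mm allowed.

**Bystanders:** They looked undisturbed in the pictures and I touched none of them, nor the purple look-alike, but I did not measure their positions.

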